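# Unlock a negative carrier from its stand and hold it level

### The job

Throw the red-knobbed locking lever of the stand from its locked notch into the middle notch with the yellow mark and leave it there. Then take the negative carrier by its black grip, draw it up out of its sloping slot, turn it level with the face that looked upwards in the stand still on top, and finish holding it still in the gripper, level, well clear of the stand and at least 20 cm above the worktop. Leave the film can, the loupe and the film cassette beside the stand where they are.

Things in the scene. Friction and masses are not known exactly. Their poses are not given: they have to be found in the camera images.
- stand: Fixed grey metal stand, base 170 (x) x 165 (y, -55 to +110) x 10 mm, place and yaw vary; origin on the worktop, z up, x away from the robot at yaw 0. Two aluminium channels, 84 mm high at most, hold the carrier's long edges (2 to 3 mm play). The slot slopes 45 degrees: up the slope is (-0.707, 0, 0.707) in this frame. The carrier leaves by a straight pull of 75 mm or more up the slope.
- seat (a point): Where the carrier's origin lies when it is fully home in the slot: fixed in the stand at (-0.005, 0, 0.069) m of the stand's frame, with the stand's axes.
- lock_lever (a joint): Lever angle, rad. 0: locked, lever leans 0.75 rad to the stand's +x, a pin lies across the carrier's shoulder. 0.80: middle notch with the yellow mark, lever upright, pin swung clear. 1.45: far notch, leaning to -x, not wanted. Grows as the knob is pulled to the stand's -x (at yaw 0 to the robot). A spring detent draws the lever into the nearest notch; 2 to 4 N at the knob.
- lever_hinge (a point): Point on the lever's hinge axis, in the stand's middle plane at (0, 0, 0.0685) m of the stand's frame. The axis is parallel to the stand's y; the point turns with the lever.
- lever_knob (a point): Centre of the red ball knob, 22 mm diameter: 75 mm from the hinge axis, 95 mm to the left (+y) of the stand's middle plane, 123 mm above the worktop when locked, 143 mm in the marked notch. Free for 25 mm on both sides; the notched plate beside the lever reaches only 49 mm from the axis.
- carrier: Flat grey metal negative carrier with black grip, 0.08 to 0.16 kg. Origin mid-length on the lower face; z = normal of the upper face. Plate x -35..35, y -37..64, z 0..6.3 mm; grip x -9..9, y -64..-37, z 0..9 mm. In the stand the grip points up the slope, carrier x = stand -y, z is 45 degrees from vertical, up and towards the stand's +x.
- grip (a point): Middle of the carrier's black grip, 18 mm wide, 9 mm thick, 27 mm long, about 108 mm above the worktop in the stand; axes as the carrier's. The plate's 26 mm wide shoulders start 13.5 mm below it along the slope. Held across its width, the carrier comes level when the tool turns 45 degrees about the stand's y, the fingertips swinging towards the stand's +x.
- film_can: White film can with black lid, 34 mm diameter, 56 mm tall, upright to the right of the stand; origin under its centre. Bystander.
- loupe: Black film loupe, 47 mm diameter, 42 mm tall, behind the stand; origin under its centre. Bystander.
- cassette: Green film cassette, 26 x 33 x 46 mm, upright to the left of the stand; origin under its centre. Bystander.
Not all that is in view belongs to the job. Several things have the shape of the carrier; the one meant has the colours described above.

How it is judged:
By the outcome, as a careful person would: the job done as asked, in the order asked, and still so for the second after the job is handed in, while the arm keeps its last pose, push and grip.
It also fails if it takes over 51 s, if anything falls off the work surface, if the arm or the gripper's body presses on something with over 40 N, if the wrist force passes 120 N, or if a joint passes its speed limit or range.

### The arm

A 6-joint arm with a two-finger parallel gripper is mounted at the origin on a cart in front of the work surface, level with it; the furniture and walls round the work are solid. World frame = base frame: x ahead of the robot, y to its left, z up, the work surface at z = 0. Lengths are in mm, angles in degrees, forces in N, time in s.
With the tool pointing down it reaches from about 350 to 850 mm from the base axis. Payload 8.1 kg.
Tool frame: the origin (TCP) lies midway between the tips of the shut fingers; the grasp point (between the pads) lies 19 mm behind it; z points along the fingers, y is the line along which they close (so a half turn about z gives the same grasp; the last joint's range is limited). The gripper opens to 85 mm and grips with 20 to 120 N. Pads are 22 mm wide; open, the fingers measure 114 mm over their backs; the gripper's body (76 mm by 85 mm) begins 54 mm behind the grasp point. The pads swing forward as they close: fully open they stand 13 mm farther back than shut.
Start: joints at [67.815, 7.471, 85.268, -0, 87.261, -4.893], TCP at [178.322, 572.893, 231.292] pointing down, gripper open.
Joint ranges: [-169.43, 169.43], [-51.17, 129.36], [1.28, 143.12], [-76.62, 256.62], [0, 156.53], [-152.29, 152.29]. Speed limits (degrees/s): [136.94, 136.94, 159.86, 180, 180, 180].

### API

Orientations are given as [roll, pitch, yaw] about the fixed x, y, z axes, in that order (R = Rz(yaw) Ry(pitch) Rx(roll)).
In Python, from bench import r gives the robot as it stands.
- The arm moves only by the tool apply_moves, never from a script. Its argument "steps" is a list of rows, each a list of 7 numbers: the opening, from -1 (shut) to 1 (fully open), then the shift along the tool's x, y, z in mm, then the turn, a rotation vector about the tool's x, y, z in units of 5 degrees (1.0 is 5 degrees). A call has exactly 8 rows; each row shifts and turns the commanded pose from where the row before left it, along the tool's axes as they then stand; what a row does not reach is not made up. A row lasts 1/10 s, in which the tool goes at most 50 mm and 8.59 degrees, less where a joint would pass 70% of its speed; a pose out of reach is approached as far as the arm can. A call is refused whole if a number of a shift passes 50 or a number of a turn 1, either way. A call with a gripper value outside its range is refused whole. The fingers move at their own pace and stop on an object; "squeeze" is the grip in N (left out, the last holds). Time passes only in rows, so rows that do not move let the fingers close, or fill a call up. It gives the time, the measured TCP pose, the force, the opening and the grip force at its end, in the units of the state.
- r.sense(): the state, without advancing time (a new reading comes with each control period).
- r.snapshot(name): name is "side" or "top" or "wrist"; returns a dict with "color" (480x640x3 uint8, blue, green, red), "depth" (480x640 float32, mm along the optical axis (not along the pixel's ray), 0 where there is no reading), "mtx" (3x3 intrinsics, pixels), "T" (4x4, takes a point from camera to world coordinates); the wrist camera has in their place "hand_eye" (4x4, takes a point from camera to tool coordinates, whose origin is the TCP and whose axes are the flange's). Camera axes: x right, y down, z forward; pixel columns grow to the right and rows downward; lengths in mm; the calibration is good to about 2 mm. A picture is of the moment at which its call begins: read the wrist's pose just before it.
- r.hand_in(): hands the job in; it is judged then, once.
The state is a dict: "time": time; "joint_pos": joint angles; "qd": joint speeds; "joint_efforts": joint torques, N m; "tool_pos": TCP position; "tcp_rot": TCP orientation; "ft_force": force on the tool from outside, world axes, zero at the start; "wrist_torque": the same for the moment, N m; "finger_gap": finger opening in mm; "grip_force": force on a finger pad.
Only numpy, scipy, OpenCV 4.12 (cv2) and the standard library are available. Lean on these libraries where they do the work, as an engineer would, in place of code of your own. Each camera call takes 0.05 s, during which the arm holds its last target. There are 200 camera calls.

## Working session

There is one attempt and no reset: what is moved stays moved. The work goes in short steps, Python scripts to look and compute and a tool call to move; the robot and the scene stay as the last step left them, time stands still between calls to the robot, and variables do not carry over. Pictures are saved under pics/ and viewed, at most 10 in all, crops included, and the job is handed in when it is done.

Besides the shell and the picture viewer there is one more tool, called after "Emit:" as name(argument=value, ...) on one line, values as JSON. apply_moves: Moves the arm, as the interface text tells. Its arguments: {"type":"object","properties":{"steps":{"type":"array"},"squeeze":{"type":"number"}},"required":["steps"]}

```bash
mkdir -p pics; ls; python3 - <<'E'
from bench import r
import cv2,numpy as np
s=r.sense();print({k:np.round(v,2).tolist() for k,v in s.items()})
for n in ["side","top"]:
    d=r.snapshot(n);cv2.imwrite(f"pics/{n}0.png",d["color"]);np.savez(f"{n}0.npz",**d)
    print(n,d["mtx"].round(1).tolist(),d["T"].round(3).tolist())
E
```

```text
pics
{'time': 0.0, 'joint_pos': [67.82, 7.52, 85.33, -0.0, 87.26, -4.89], 'qd': [0.0, -0.04, 0.02, 0.02, -0.0, 0.02], 'joint_efforts': [-0.0, -56.94, -50.05, -0.0, 0.02, -0.0], 'tool_pos': [178.11, 572.38, 230.23], 'tcp_rot': [-179.89, -0.01, 162.71], 'ft_force': [-0.86, -0.1, -0.28], 'wrist_torque': [0.01, 0.01, 0.04], 'grip_force': 0.0, 'finger_gap': 85.53}
side [[515.6, 0.0, 318.7], [0.0, 515.6, 237.7], [0.0, 0.0, 1.0]] [[-0.994, -0.011, 0.108, 444.184], [-0.105, 0.348, -0.932, 990.543], [-0.027, -0.938, -0.347, 446.708], [0.0, 0.0, 0.0, 1.0]]
top [[484.5, 0.0, 318.3], [0.0, 484.5, 240.5], [0.0, 0.0, 1.0]] [[0.006, -0.981, 0.195, 376.433], [-1.0, -0.012, -0.027, 41.745], [0.029, -0.195, -0.98, 1070.059], [0.0, 0.0, 0.0, 1.0]]
```

View pics/side0.png

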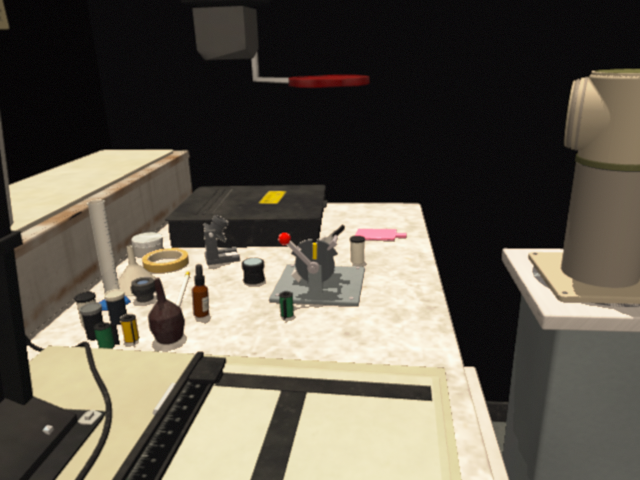

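View pics/top0.png

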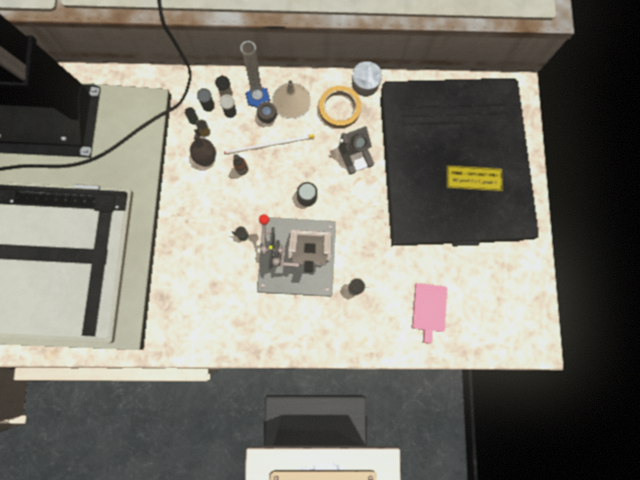

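The side view shows the knob at (284,238), the base at (318,285) and the grip at (340,230). The top view shows the knob at (264,219), the base at (297,257) and the grip at about (308,267). There are carrier-shaped things at top (430,305), pink, and top (308,262), grey in the stand with a black grip. The grey one matches the description. I'll measure next and enlarge a crop to confirm.

```bash
cat > h.py <<'E'
import numpy as np,cv2
def load(n): return dict(np.load(n+".npz"))
def ray(d,u,v):
    T=d["T"];k=np.linalg.inv(d["mtx"])@[u,v,1];return T[:3,3],T[:3,:3]@k
def onz(d,u,v,z):
    o,w=ray(d,u,v);return o+w*(z-o[2])/w[2]
def dep(d,u,v):
    o,w=ray(d,u,v);return o+w*d["depth"][int(v),int(u)]
def tri(a,b):
    A=[];B=[]
    for o,w in(a,b):
        w=w/np.linalg.norm(w);P=np.eye(3)-np.outer(w,w);A.append(P);B.append(P@o)
    return np.linalg.lstsq(np.vstack(A),np.hstack(B),rcond=None)[0]
def red(d,box):
    x0,y0,x1,y1=box;h=cv2.cvtColor(d["color"],cv2.COLOR_BGR2HSV)[y0:y1,x0:x1]
    m=((h[...,0]<8)|(h[...,0]>172))&(h[...,1]>170)&(h[...,2]>100)
    n,l,s,c=cv2.connectedComponentsWithStats(m.astype(np.uint8));i=1+s[1:,4].argmax()
    return c[i]+[x0,y0],s[i]
E
python3 - <<'E'
from h import *
t=load("top0");s=load("side0")
a,sa=red(t,(240,200,290,240));b,sb=red(s,(260,220,310,255))
print("knob",a,sa,b,sb,tri(ray(t,*a),ray(s,*b)), onz(t,*a,123))
c=t["color"].astype(int);
# grey stand base: low-saturation mid
h=cv2.cvtColor(t["color"],cv2.COLOR_BGR2HSV)
x0,y0,x1,y1=235,195,350,310
m=np.zeros(h.shape[:2],np.uint8);m[y0:y1,x0:x1]=((h[...,1]<45)&(h[...,2]<170))[y0:y1,x0:x1]*255
m=cv2.morphologyEx(m,cv2.MORPH_OPEN,np.ones((3,3)));m=cv2.morphologyEx(m,cv2.MORPH_CLOSE,np.ones((9,9)))
cs=max(cv2.findContours(m,0,2)[0],key=cv2.contourArea)
rc=cv2.minAreaRect(cs);bp=cv2.boxPoints(rc);print(rc)
P=[onz(t,u,v,10)for u,v in bp];print(np.round(P,1),[np.linalg.norm(P[i]-P[i-1]).round(1) for i in range(4)])
print("lamp",dep(s,330,81),dep(s,225,30),dep(s,262,79),dep(s,295,81),dep(s,367,81))
print("grip depth side",dep(s,340,230), "top",dep(t,308,266))
A=cv2.resize(t["color"][205:305,245:345],(400,400),interpolation=2);B=cv2.resize(s["color"][215:315,265:365],(400,400),interpolation=2)
cv2.imwrite("pics/crop1.png",np.hstack([A,B]))
E
```

```text
knob [263.52631579 219.07017544] [20 15  8  9 57] [284.06779661 237.94915254] [ 18  12  13  13 118] [607.57613738 125.67458953 123.57503397] [607.65929374 125.7192673  123.        ]
((295.7911682128906, 257.2146911621094), (73.55195617675781, 75.46936798095703), 4.39870548248291)
[[471.7 147.   10. ]
 [640.5 139.3  10. ]
 [629.6 -25.7  10. ]
 [460.8 -12.9  10. ]] [np.float64(160.3), np.float64(169.0), np.float64(165.3), np.float64(169.3)]
lamp [474.4165617  639.0713259  425.59239297] [534.69622027 665.2735551  457.79065866] [530.1339588  590.28842953 425.19916881] [499.14099703 628.8970342  425.48492176] [450.6247677  617.75071896 423.77024227]
grip depth side [511.59170767  44.13429509 110.94617084] top [514.93137202  35.53519788 114.1186324 ]
```

View pics/crop1.png

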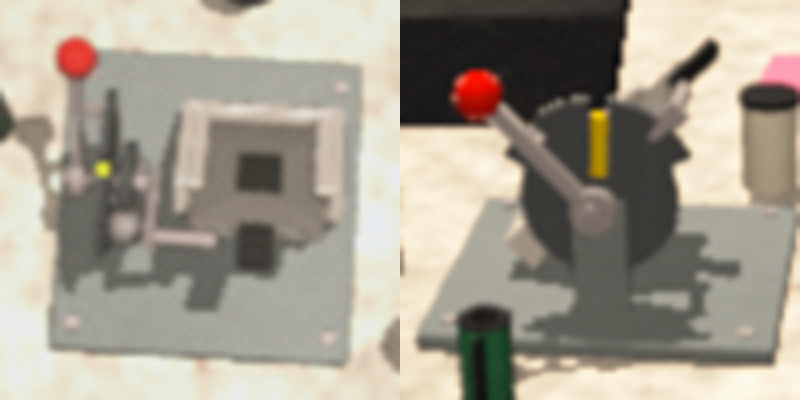

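The enlarged crop shows the grey carrier in the stand. Its black grip points up the slope at crop-left (257,245), which is top px (309,266). This is the one meant; the pink one at top (430,305) is a decoy. The stand origin is about (549.5, 34.5) with yaw about -3.8°. The knob predicted from that lies within 2 mm of the measured one.

I'll push the knob with shut fingers from its +x side.

Emit:
apply_moves(steps=[[-1, 0, 0, 0, 0, 0, -0.9], [-1, 0, 0, 0, 0, 0, -0.9], [-1, 0, 0, 0, 0, 0, -0.9], [-1, -35, -30, 0, 0, 0, 0], [-1, -35, -30, 0, 0, 0, 0], [-1, -35, -30, 0, 0, 0, 0], [-1, -35, -30, 0, 0, 0, 0], [-1, -35, -30, 0, 0, 0, 0]], squeeze=60)

```text
time: 0.9
tool_pos: [343.8, 410.1, 230.9]
tcp_rot: [-180.0, -0.0, 176.2]
ft_force: [1.4, 0.8, 1.0]
finger_gap: -0.0
grip_force: 0.0
```

Emit:
apply_moves(steps=[[-1, -35, -30, 0, 0, 0, 0], [-1, -35, -30, 0, 0, 0, 0], [-1, -35, -30, 0, 0, 0, 0], [-1, -35, -30, 0, 0, 0, 0], [-1, -35, -30, 0, 0, 0, 0], [-1, -35, -30, 0, 0, 0, 0], [-1, -35, -30, 0, 0, 0, 0], [-1, -35, -30, 0, 0, 0, 0]])

```text
time: 1.7
tool_pos: [607.4, 152.0, 230.8]
tcp_rot: [-180.0, -0.0, 176.2]
ft_force: [1.3, 1.0, 0.4]
finger_gap: -0.2
grip_force: 0.0
```

Emit:
apply_moves(steps=[[-1, -35, -25, 0, 0, 0, 0], [-1, 0, 0, 0, 0, 0, 0], [-1, 0, 0, 0, 0, 0, 0], [-1, 0, 0, 0, 0, 0, 0], [-1, 0, 0, 0, 0, 0, 0], [-1, 0, 0, 0, 0, 0, 0], [-1, 0, 0, 0, 0, 0, 0], [-1, 0, 0, 0, 0, 0, 0]])

```text
time: 2.5
tool_pos: [639.6, 126.9, 231.6]
tcp_rot: [180.0, 0.0, 176.2]
ft_force: [0.8, 0.4, -1.1]
finger_gap: -0.1
grip_force: 0.0
```

```bash
python3 - <<'E'
from bench import r
from h import *
from scipy.spatial.transform import Rotation as Ro
s=r.sense();w=r.snapshot("wrist")
T=np.eye(4);T[:3,:3]=Ro.from_euler("xyz",s["tcp_rot"],degrees=True).as_matrix();T[:3,3]=s["tool_pos"]
w["T"]=T@w["hand_eye"];np.savez("w1.npz",**w);cv2.imwrite("pics/w1.png",w["color"])
print(s["tool_pos"],s["joint_pos"],w["hand_eye"].round(2))
a,st=red(w,(0,0,640,480));print(a,st,onz(w,*a,123.4))
E
```

```text
[639.59888514 126.90281118 231.57196104] [ 6.71915569e+00  1.54796163e+01  7.61631207e+01 -5.74375608e-04
  8.83358966e+01 -7.95288557e+01] [[   0.     -0.96   -0.28   69.99]
 [   1.      0.     -0.      0.93]
 [   0.     -0.28    0.96 -143.1 ]
 [   0.      0.      0.      1.  ]]
[310.8        186.72142857] [298 179  26  16 280] [603.07417421 126.22649934 123.4       ]
```

View pics/w1.png

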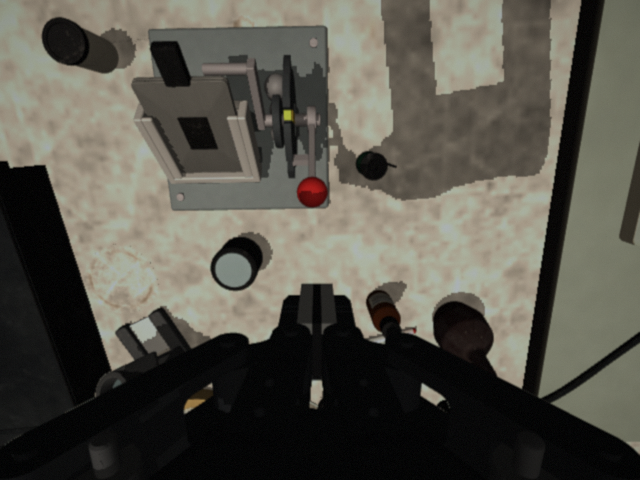

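The wrist view shows the knob at (312,192), the stand with the grip at (170,62), and the shut fingers at (317,310). The knob's y matches. I'll descend beyond the knob and push it.

Emit:
apply_moves(steps=[[-1, -8, 0, 30, 0, 0, 0], [-1, 0, 0, 40, 0, 0, 0], [-1, 0, 0, 40, 0, 0, 0], [-1, 0, 0, 10, 0, 0, 0], [-1, 0, 0, 0, 0, 0, 0], [-1, 0, 0, 0, 0, 0, 0], [-1, 0, 0, 0, 0, 0, 0], [-1, 0, 0, 0, 0, 0, 0]])

```text
time: 3.35
tool_pos: [649.4, 126.1, 114.1]
tcp_rot: [180.0, 0.2, 176.2]
ft_force: [0.3, 0.0, 0.2]
finger_gap: 0.1
grip_force: 0.0
```

Emit:
apply_moves(steps=[[-1, 8, 0, 0, 0, 0, 0], [-1, 8, 0, -2, 0, 0, 0], [-1, 8, 0, -4, 0, 0, 0], [-1, 6, 0, -4, 0, 0, 0], [-1, 6, 0, -3, 0, 0, 0], [-1, 6, 0, -3, 0, 0, 0], [-1, 0, 0, 0, 0, 0, 0], [-1, 0, 0, 0, 0, 0, 0]])

```text
time: 4.15
tool_pos: [605.1, 128.8, 127.1]
tcp_rot: [-180.0, -0.1, 176.2]
ft_force: [-0.3, 0.6, -0.4]
finger_gap: 0.0
grip_force: 0.0
```

Emit:
apply_moves(steps=[[-1, 6, 0, -2, 0, 0, 0], [-1, 6, 0, -2, 0, 0, 0], [-1, 6, 0, -1, 0, 0, 0], [-1, 4, 0, 0, 0, 0, 0], [-1, 0, 0, 0, 0, 0, 0], [-1, 0, 0, 0, 0, 0, 0], [-1, 0, 0, 0, 0, 0, 0], [-1, 0, 0, 0, 0, 0, 0]])

```text
time: 4.95
tool_pos: [584.1, 130.1, 132.3]
tcp_rot: [-180.0, 0.0, 176.2]
ft_force: [-0.7, -0.1, 0.6]
finger_gap: -0.1
grip_force: 0.0
```

```bash
cat > k.py <<'E'
from bench import r
from h import *
t=r.snapshot("top");s=r.snapshot("side")
a,sa=red(t,(235,200,330,260));b,sb=red(s,(260,215,330,255))
p=tri(ray(t,*a),ray(s,*b));y=np.radians(-3.8);q=p-[549.5,34.5,0]
lx=q[0]*np.cos(y)+q[1]*np.sin(y);ly=-q[0]*np.sin(y)+q[1]*np.cos(y)
print("knob",p.round(1),sa,sb,"local",round(lx,1),round(ly,1),"angle",.75-np.arctan2(lx,p[2]-68.5),"from x",.75-np.arcsin(lx/75))
print(r.sense()["ft_force"],r.sense()["tool_pos"])
E
python3 k.py
```

```text
knob [552.4 127.5 143.4] [22 40  9 10 71] [ 48   7  12  13 120] local -3.2 93.0 angle 0.793213050085633 from x 0.7932235279052314
[-0.03294652  1.0462656  -0.36603072] [584.02341059 130.06836626 132.22119162]
```

The knob is at (552,127.5,143.4), angle about 0.79, so the lever is in the marked notch. I'll back off, rise, go over the grip and tilt.

Emit:
apply_moves(steps=[[-1, -15, 0, 0, 0, 0, 0], [-1, -5, 0, -30, 0, 0, 0], [-1, 0, 0, -40, 0, 0, 0], [-0.05, 18, -35, 0, 0, 0, 0], [-0.05, 18, -35, 0, 0, 0.5, 0], [-0.05, 0, -28, 0, 0, 0.5, 0], [-0.05, 0, 0, 0, 0, 1, 0], [-0.05, 0, 0, 0, 0, 1, 0]])

```text
time: 5.85
tool_pos: [561.6, 32.2, 203.3]
tcp_rot: [180.0, -15.1, 176.1]
ft_force: [-0.1, -0.2, 0.4]
finger_gap: 40.2
grip_force: 0.0
```

Emit:
apply_moves(steps=[[-0.05, 0, 0, 0, 0, 1, 0], [-0.05, 0, 0, 0, 0, 1, 0], [-0.05, 0, 0, 0, 0, 1, 0], [-0.05, 0, 0, 0, 0, 1, 0], [-0.05, 0, 0, 0, 0, 1, 0], [-0.05, 0, 0, 0, 0, 1, 0], [-0.05, 0, 0, 0, 0, 0, 0], [-0.05, 0, 0, 0, 0, 0, 0]])

```text
time: 6.65
tool_pos: [561.5, 33.3, 200.7]
tcp_rot: [-180.0, -45.0, 176.2]
ft_force: [0.5, 0.2, 0.7]
finger_gap: 40.5
grip_force: 0.0
```

```bash
python3 k.py; cat > w.py <<'E'
import sys
from bench import r
from h import *
from scipy.spatial.transform import Rotation as Ro
n=sys.argv[1]
s=r.sense();w=r.snapshot("wrist")
T=np.eye(4);T[:3,:3]=Ro.from_euler("xyz",s["tcp_rot"],degrees=True).as_matrix();T[:3,3]=s["tool_pos"]
w["T"]=T@w["hand_eye"];w["tool"]=T;np.savez(n+".npz",**w);cv2.imwrite(f"pics/{n}.png",w["color"])
print(s["tool_pos"].round(1),s["tcp_rot"].round(2),s["joint_pos"].round(1),s["finger_gap"])
E
python3 w.py w2
```

```text
knob [552.7 134.9 145.8] [22 43  1  2  2] [ 48   8  12  12 115] local -3.5 100.4 angle 0.795202301257364 from x 0.79662593915642
[-0.46206815 -0.13441403  0.58443307] [561.93976424  33.40447927 203.58883158]
[561.9  33.4 203.6] [179.99 -44.75 176.22] [ -2.4  47.1  47.6   1.2 130.  -88.2] 40.31074274420203
```

View pics/w2.png

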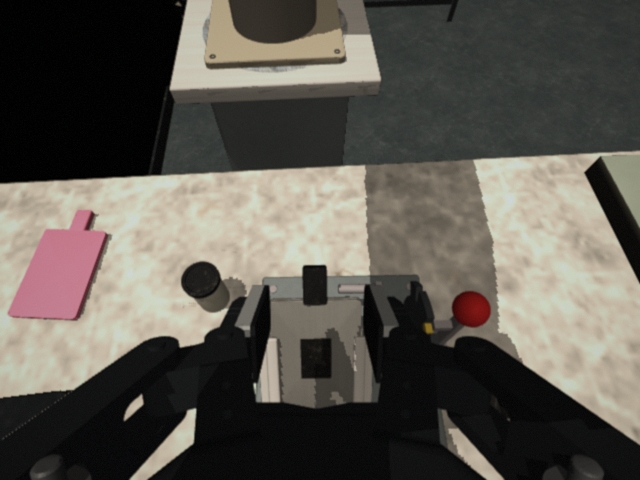

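The wrist view shows the grip at about (315,285) between the fingertips' columns, the mask window at (316,358), and the knob upright at (471,309). Next I'll measure the grip centre on its top-face plane.

```bash
python3 - <<'E'
from h import *
w=load("w2");T=w["tool"]
g=cv2.cvtColor(w["color"],cv2.COLOR_BGR2GRAY)
m=(g[255:312,285:345]<55).astype(np.uint8)
n,l,s,c=cv2.connectedComponentsWithStats(m);i=l[30,30];print(s[i],c[i]+[285,255])
x,y,ww,hh=s[i][:4];x+=285;y+=255
yw=np.radians(-3.8);ex=np.array([np.cos(yw),np.sin(yw),0]);N=.7071*ex+[0,0,.7071]
G=np.array([512.1,37,107.9])
for u,v in [(x+ww/2,y),(x+ww/2,y+hh),(x,y+hh/2),(x+ww,y+hh/2),(x+ww/2,y+hh/2)]:
    o,d=ray(w,u,v);p=o+d*(N@(G+4.5*N-o))/(N@d);q=T[:3,:3].T@(p-T[:3,3])
    print(p.round(1),"minus est",(p-4.5*N-G).round(1),"tool",q.round(1),"depthpt",dep(w,u,v).round(1))
print("est in tool",(T[:3,:3].T@(G-T[:3,3])).round(1))
E
```

```text
[ 18  11  25  40 918] [314.43572985 285.0708061 ]
[506.3  37.3 120.1] minus est [-9.   0.5  9. ] tool [-19.1   0.2  98.6] depthpt [504.7  37.4 116.7]
[528.8  35.8  97.5] minus est [ 13.5  -1.  -13.5] tool [-51.    0.2  98.7] depthpt [528.9  35.8  98. ]
[516.7  27.4 109. ] minus est [ 1.4 -9.4 -2.1] tool [-34.8  -9.   98.6] depthpt [517.3  27.4 110.4]
[517.9  45.7 109. ] minus est [ 2.7  8.9 -2.1] tool [-34.8   9.4  98.6] depthpt [480.2  51.6  11. ]
[517.3  36.6 109. ] minus est [ 2.1 -0.2 -2.1] tool [-34.8   0.2  98.6] depthpt [518.3  36.5 111.5]
est in tool [-31.9   0.3 103.1]
```

The grip sits at tool (-32..-36, 0.2, 102), which agrees with the estimate to a few mm. I'll aim at x = -33, slightly up-slope of centre and clear of the shoulders, with 121 mm in depth.

Emit:
apply_moves(steps=[[-0.05, -33, 0, 0, 0, 0, 0], [-0.05, 0, 0, 30, 0, 0, 0], [-0.05, 0, 0, 30, 0, 0, 0], [-0.05, 0, 0, 20, 0, 0, 0], [-0.05, 0, 0, 15, 0, 0, 0], [-0.05, 0, 0, 0, 0, 0, 0], [-0.05, 0, 0, 0, 0, 0, 0], [-0.05, 0, 0, 0, 0, 0, 0]])

```text
time: 7.6
tool_pos: [519.1, 36.2, 113.6]
tcp_rot: [180.0, -44.8, 176.2]
ft_force: [-0.3, -0.6, 0.4]
finger_gap: 40.6
grip_force: 0.0
```

```bash
python3 w.py w3; python3 - <<'E'
from bench import r
import cv2
from h import *
print(r.sense()["ft_force"])
s=r.snapshot("side")["color"];w=load("w3")["color"]
cv2.imwrite("pics/c3.png",np.hstack([cv2.resize(s[180:300,260:380],(400,400),interpolation=2),cv2.resize(w[200:400,215:415],(400,400),interpolation=2)]))
E
```

```text
[519.1  36.2 113.6] [179.99 -44.77 176.21] [ -2.4  44.4  61.4   1.2 119.  -88.4] 40.55423283057448
[ 0.0077044   0.22250927 -0.39186315]
```

View pics/c3.png

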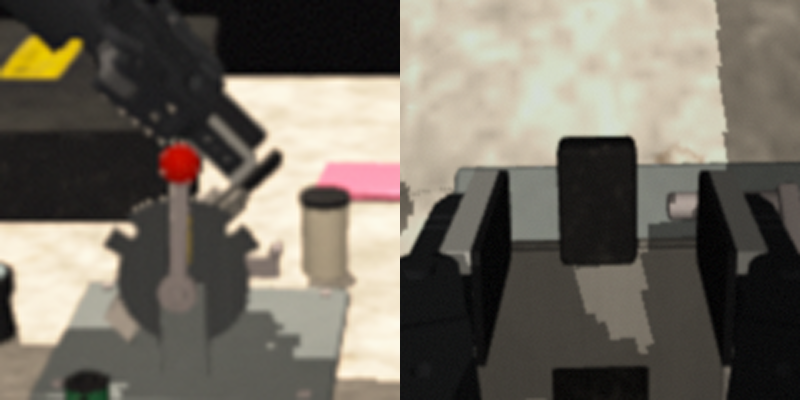

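The crop shows the lever upright at the yellow mark, and the grip midway between the open fingers. I'll check its position along the slope against the fingertips in the same picture.

```bash
python3 - <<'E'
from h import *
w=load("w3");T=w["tool"];H=w["hand_eye"]
def tool(cx,cy,z):
    u,v=215+(cx-400)/2,200+cy/2
    k=H[:3,:3]@np.linalg.inv(w["mtx"])@[u,v,1];o=H[:3,3];d=w["depth"][int(v),int(u)];return (o+k*(z-o[2])/k[2]).round(1),(o+k*d).round(1)
print("grip shoulder end",tool(597,260,5)); print("grip outer end",tool(597,158,5),"bottom",tool(597,140,14));print("mid",tool(597,210,5))
print("L tip",tool(505,172,-4),tool(508,262,-4),"R",tool(702,172,-4),tool(698,262,-4))
E
```

```text
grip shoulder end (array([-16.3,  -0.5,   5. ]), array([-15.4,  -0.5,   3.5]))
grip outer end (array([ 9.3, -0.4,  5. ]), array([10.6, -0.4,  2. ])) bottom (array([10.2, -0.5, 14. ]), array([12.7, -0.4,  7.3]))
mid (array([-3.5, -0.4,  5. ]), array([-2.5, -0.4,  3.1]))
L tip (array([  9.9, -19.8,  -4. ]), array([ 10.9, -19.5,  -6.3])) (array([-11.5, -20. ,  -4. ]), array([ -8.4, -19.2,  -9.3])) R (array([ 9.9, 21.9, -4. ]), array([11.4, 21.4, -7.4])) (array([-11.5,  21.8,  -4. ]), array([-9.5, 21.3, -7.4]))
```

Margins are good: the shoulder end is at -16 against the pad edge at -11. I'll advance 26 mm and close.

Emit:
apply_moves(steps=[[-0.05, -1, 0, 13, 0, 0, 0], [-0.05, 0, 0, 13, 0, 0, 0], [-0.05, 0, 0, 0, 0, 0, 0], [-1, 0, 0, 0, 0, 0, 0], [-1, 0, 0, 0, 0, 0, 0], [-1, 0, 0, 0, 0, 0, 0], [-1, 0, 0, 0, 0, 0, 0], [-1, 0, 0, 0, 0, 0, 0]], squeeze=80)

```text
time: 8.5
tool_pos: [500.7, 37.4, 93.3]
tcp_rot: [-180.0, -44.9, 176.2]
ft_force: [2.2, -0.6, 3.9]
finger_gap: 16.4
grip_force: 78.3
```

Emit:
apply_moves(steps=[[-1, 3, 0, 0, 0, 0, 0], [-1, 5, 0, 0, 0, 0, 0], [-1, 5, 0, 0, 0, 0, 0], [-1, 6, 0, 0, 0, 0, 0], [-1, 6, 0, 0, 0, 0, 0], [-1, 0, 0, 0, 0, 0, 0], [-1, 0, 0, 0, 0, 0, 0], [-1, 0, 0, 0, 0, 0, 0]])

```text
time: 9.3
tool_pos: [482.3, 38.7, 110.7]
tcp_rot: [180.0, -45.0, 176.2]
ft_force: [0.9, -0.4, 5.7]
finger_gap: 16.0
grip_force: 78.4
```

Emit:
apply_moves(steps=[[-1, 8, 0, 0, 0, 0, 0], [-1, 10, 0, 0, 0, 0, 0], [-1, 10, 0, 0, 0, 0, 0], [-1, 10, 0, 0, 0, 0, 0], [-1, 10, 0, 0, 0, 0, 0], [-1, 10, 0, 0, 0, 0, 0], [-1, 10, 0, 0, 0, 0, 0], [-1, 10, 0, 0, 0, 0, 0]])

```text
time: 10.1
tool_pos: [426.5, 42.3, 166.0]
tcp_rot: [-180.0, -45.1, 176.2]
ft_force: [-0.2, 0.2, -1.9]
finger_gap: 16.5
grip_force: 78.0
```

Emit:
apply_moves(steps=[[-1, 15, 0, 0, 0, 0, 0], [-1, 20, 0, 0, 0, 0, 0], [-1, 20, 0, 0, 0, 0, 0], [-1, 20, 0, 0, 0, 0, 0], [-1, 15, 0, 0, 0, 0, 0], [-1, 0, 0, -25, 0, 0, 0], [-1, 0, 0, -25, 0, 0, 0], [-1, 0, 0, -10, 0, 0, 0]])

```text
time: 10.9
tool_pos: [407.1, 43.6, 273.3]
tcp_rot: [180.0, -44.9, 176.2]
ft_force: [-0.7, 0.1, -1.5]
finger_gap: 16.3
grip_force: 78.2
```

```bash
python3 w.py w4; python3 - <<'E'
from bench import r
from h import *
print(r.sense()["ft_force"])
s=r.snapshot("side");t=r.snapshot("top")
b,sb=red(s,(260,215,330,255));print(b,sb)
w=load("w4")["color"]
cv2.imwrite("pics/c4.png",np.hstack([cv2.resize(s["color"][120:320,230:430],(400,400)),cv2.resize(w[160:480,160:480],(400,400))]))
E
```

```text
[407.1  43.6 273.3] [180.   -44.86 176.21] [ -2.1  19.3  78.3   1.5 127.2 -87.9] 16.25558031287856
[-0.95678761 -0.26994863  0.02098089]
[313.52173913 228.40869565] [ 48   8  12  12 115]
```

View pics/c4.png

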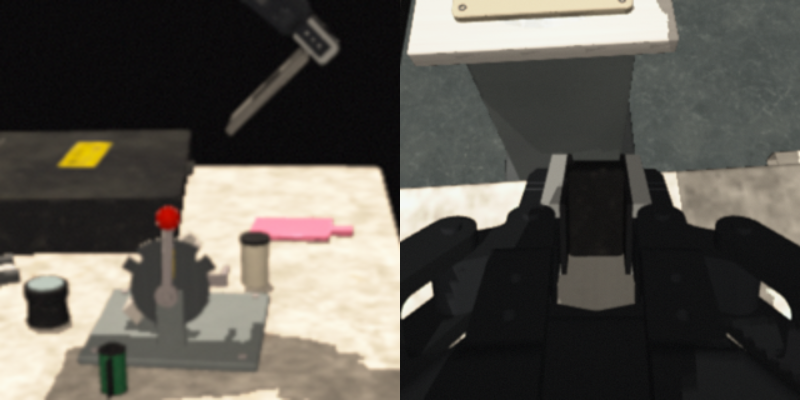

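The carrier is out, held with its face up, and the lever is still upright at side (313,228). I'll turn it level while moving up and to the left of the stand.

Emit:
apply_moves(steps=[[-1, 0, 0, 0, 0, -0.5, 0], [-1, 0, 5, 0, 0, -1, 0], [-1, 0, 10, 0, 0, -1, 0], [-1, 0, 10, 0, 0, -1, 0], [-1, 0, 15, 0, 0, -1, 0], [-1, 0, 15, 0, 0, -1, 0], [-1, 0, 15, 0, 0, -1, 0], [-1, 0, 15, 0, 0, -1, 0]])

```text
time: 11.85
tool_pos: [410.9, 128.9, 270.3]
tcp_rot: [-180.0, -7.4, 176.2]
ft_force: [0.2, 0.7, -0.9]
finger_gap: 16.6
grip_force: 78.1
```

Emit:
apply_moves(steps=[[-1, 0, 15, 0, 0, -1, 0], [-1, 0, 15, 0, 0, -0.5, 0], [-1, 0, 15, -10, 0, 0, 0], [-1, 0, 15, -10, 0, 0, 0], [-1, 0, 10, -10, 0, 0, 0], [-1, 0, 5, -10, 0, 0, 0], [-1, 0, 0, 0, 0, 0, 0], [-1, 0, 0, 0, 0, 0, 0]])

```text
time: 12.65
tool_pos: [416.9, 203.0, 311.3]
tcp_rot: [-180.0, -0.0, 176.2]
ft_force: [0.4, 0.0, -0.7]
finger_gap: 16.2
grip_force: 78.1
```

```bash
python3 w.py w5; python3 - <<'E'
from bench import r
from h import *
s=r.snapshot("side");t=r.snapshot("top");np.savez("s5.npz",**s);np.savez("t5.npz",**t)
b,sb=red(s,(260,215,330,255));print(b,sb)
cv2.imwrite("pics/c5.png",np.hstack([cv2.resize(s["color"][20:320,190:490],(400,400)),cv2.resize(t["color"][120:360,150:390],(400,400))]))
E
```

```text
[416.9 203.  311.3] [-1.7998e+02 -1.0000e-02  1.7620e+02] [ 19.6 -15.   98.5  -0.   96.5 -66.6] 16.17224371169183
[313.5        227.95238095] [ 48   7  12  13 126]
```

View pics/c5.png

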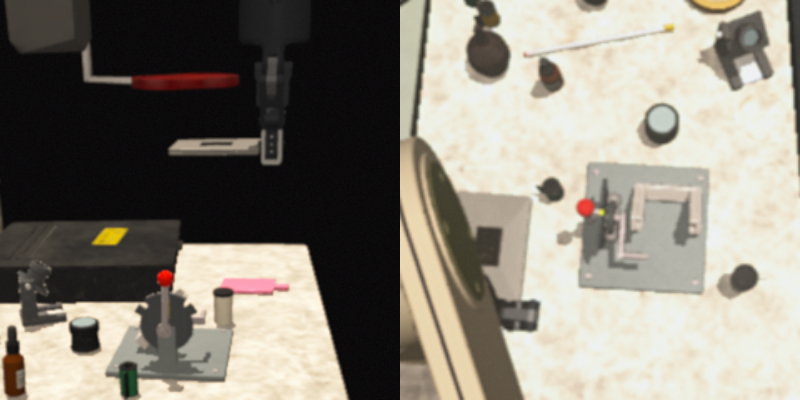

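The carrier looks level, held left of the stand, and nothing else has moved. I'll check levelness with a plane fit on the plate's depth.

```bash
python3 - <<'E'
from h import *
for n,(u0,v0,u1,v1) in {"t5":(198,242,224,296)}.items():
    d=load(n);P=np.array([dep(d,u,v) for u in range(u0,u1) for v in range(v0,v1) if d["depth"][v,u]>0])
    P=P[(P[:,2]>260)&(P[:,2]<340)];
    for _ in range(3):
        c=np.median(P,0);A=np.c_[P[:,:2]-c[:2],np.ones(len(P))];k=np.linalg.lstsq(A,P[:,2],rcond=None)[0];e=abs(A@k-P[:,2]);P=P[e<max(1,2*e.std())]
    print(n,len(P),c.round(1),"slopes deg",np.degrees(np.arctan(k[:2])).round(2),e.std())
E
```

```text
t5 716 [481.6 184.4 333. ] slopes deg [-0.54 -0.59] 0.2804029288049946
```

```bash
python3 -c "
from bench import r
print(r.hand_in())"
```

```text
the job is handed in; nothing more can be done
None
```

I handed the job in: the lever is in the yellow-marked notch, and the carrier is held still in the gripper, level to about 0.6° with its upper face on top, about 33 cm above the worktop and clear of the stand; the last pictures show the film can, loupe and cassette still in their places.

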